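Set a support tube in a statue mount and stake it

TASK

Slide the steel tube with the red band into the bore of the blue mount socket, banded end first, until the red band is level with the socket's face and no deeper, and let go of it. Then stake it: press the red-capped spring punch on top of the socket straight down until it snaps, and let it spring back up. Leave everything else on the table where it is.

Things in the scene. Friction and masses are not known exactly. Their poses are not given: they have to be found in the camera images.
- tube_red: loose steel support tube with a red band, 26 mm diameter, 180 mm long, about 0.2 kg, both ends bevelled by 3 x 4 mm, lying level on a wooden rack with its axis about 48 mm above the table. Treat it as solid. Origin at its centre on the axis; x runs along the axis towards the end that goes into the socket (the end nearer the red band)
- red_band (a point): centre of the 8 mm wide red band painted round the red tube, on the tube's axis, 75 mm behind the end that goes in (15 mm from the tube's centre); axes as the tube's
- red_tip (a point): centre of the end of the red tube that goes into the socket (90 mm from the tube's centre, 75 mm ahead of the band's middle); axes as the tube's
- socket: fixed mount socket: a blue block 110 mm long (x), 70 mm wide (y), from 40 to 110 mm above the table, on a grey pedestal and a steel foot 110 x 130 x 12 mm. A level blind bore, 28 mm diameter and 95 mm deep, enters the face on its -x side; the bore's rim is bevelled by 4 mm and ringed by a thin white line. It is 20 mm deeper than the band's mark: nothing stops the tube there. Origin at the centre of the underside of the foot; x is level and points into the bore, z up
- socket_mouth (a point): centre of the bore in the plane of the socket's outer face, 75 mm above the table and 55 mm from the socket's origin along -x; x points straight into the bore, z up
- punch (a joint): travel of the spring-loaded centre punch, m: 0 at rest (up), grows as it is pressed down, stop at 0.011. Slides only vertically in its guide on top of the socket. It resists more and more up to about 13 N at 4 to 5 mm, then its hidden spring snaps and the resistance drops to about 5 N just before the stop; it counts as fired beyond 0.010. It springs back up when let go
- punch_top (a point): centre of the top of the punch's red cap (32 mm diameter, 12 mm thick), 168 mm above the table at rest, straight above the bore's axis and 45 mm behind the socket's face; press here straight down. The cap overhangs the punch's 18 mm barrel; below it a steel guide boss, 34 mm diameter, stands 14 mm above the block
- rack_a: fixed wooden rack, foot 160 x 60 x 10 mm, with two V saddles 66 mm either side of its middle (x along the tubes) that hold the red tube and reach up to 47 mm above the table; origin at the centre of its underside
- rack_b: fixed wooden rack like the other one; it holds the blue-banded tube
- tube_blue: bystander: the same steel tube (26 x 180 mm) with a blue band; lies on the other rack; origin at its centre, x along its axis
- wash_bottle: bystander: white plastic bottle, 64 mm across, 170 mm tall; origin at the centre of its underside
- jar: bystander: glass jar with a blue cap, 72 mm across, 90 mm tall; origin at the centre of its underside
- beaker: bystander: small open glass beaker, 72 mm across, 85 mm tall; origin at the centre of its underside
- brush: bystander: flat brush about 190 mm long lying on the table
- driver: bystander: screwdriver about 170 mm long lying on the table
- fragment: bystander: round reddish stone fragment, 100 mm across, 55 mm tall; origin at the centre of its underside
- stone_block: bystander: pale stone block, 100 x 90 x 60 mm tall; origin at the centre of its underside
Things that resemble listed ones, but are neither listed nor needed, are in the scene too. Leave any green or orange look-alike of the socket alone.

How it is judged:
On the way, in this order (a step that is already met when the one before it is completed fails the run):
1. the red tube is in the bore with its red band level with the socket's face, and let go (x of red_band in the frame of socket_mouth between -0.005 and 0.005 m and y of red_band in the frame of socket_mouth between -0.005 and 0.005 m and z of red_band in the frame of socket_mouth between -0.006 and 0.006 m and x of red_tip in the frame of socket_mouth above 0.06 m and angle between the x axis of tube_red and the x axis of socket, either way round below 0.08 rad and contact force between tube_red and the fingers below 0.1 N), for 0.2 s.
2. the punch is pressed until it snaps (beyond 10 mm) with the tube at its mark (x of red_band in the frame of socket_mouth between -0.005 and 0.005 m and y of red_band in the frame of socket_mouth between -0.005 and 0.005 m and z of red_band in the frame of socket_mouth between -0.006 and 0.006 m and x of red_tip in the frame of socket_mouth above 0.06 m and angle between the x axis of tube_red and the x axis of socket, either way round below 0.08 rad and value of joint punch above 0.01 m), for 0.02 s.
At the end, for the whole second after the job is handed in: The red tube rests in the bore, banded end in, the middle of its red band within 5 mm of the plane of the socket's face (and within 5 to 6 mm of the bore's axis), its axis within 0.08 rad of the bore's; the punch is back up (under 2 mm of travel) and the tube is still (x of red_band in the frame of socket_mouth between -0.005 and 0.005 m and y of red_band in the frame of socket_mouth between -0.005 and 0.005 m and z of red_band in the frame of socket_mouth between -0.006 and 0.006 m and x of red_tip in the frame of socket_mouth above 0.06 m and angle between the x axis of tube_red and the x axis of socket, either way round below 0.08 rad and value of joint punch below 0.002 m and linear speed of tube_red below 0.01 m/s); the robot touches nothing.
It fails at once if the punch is fired while the red tube is not in the socket at its mark (value of joint punch above 0.01 m and not (x of red_band in the frame of socket_mouth between -0.005 and 0.005 m and y of red_band in the frame of socket_mouth between -0.005 and 0.005 m and z of red_band in the frame of socket_mouth between -0.006 and 0.006 m and x of red_tip in the frame of socket_mouth above 0.06 m and angle between the x axis of tube_red and the x axis of socket, either way round below 0.08 rad)).
It fails at once if another thing (blue-banded tube, bottle, jar, beaker, brush, screwdriver, fragment, stone block) is moved by more than 30 mm (distance of any of tube_blue, wash_bottle, jar, beaker, brush, driver, fragment, stone_block from where it was at the start of the episode above 0.03 m).
It fails at once if the bottle, jar, beaker, fragment or stone block is tipped over (angle between any of wash_bottle, jar, beaker, fragment, stone_block's own z axis and vertical above 0.5 rad).
It also fails if it takes over 54 s, if anything falls off the work surface, if the arm or the gripper's body presses on something with over 40 N, if the wrist force passes 120 N, or if a joint passes its speed limit or range.

ROBOT

A 7-joint arm with a two-finger parallel gripper is mounted at the origin on the work surface. World frame = base frame: x ahead of the robot, y to its left, z up, the work surface at z = 0. Lengths are in m, angles in rad, forces in N, time in s.
With the tool pointing down it reaches from about 0.4 to 0.85 m from the base axis. Payload 4.5 kg.
Tool frame: the origin (TCP) lies between the finger pads; the fingertips stand 19 mm ahead of it and the grasp point (between the pads) is the TCP (r.tips_ahead is the distance from the TCP to the fingertips, in m); z points along the fingers, y is the line along which they close (so a half turn about z gives the same grasp; the last joint's range is limited). The gripper opens to 88 mm and grips with 3 to 60 N. Pads are 18 mm wide; open, the fingers measure 123 mm over their backs; the gripper's body (75 mm by 187 mm) begins 45 mm behind the grasp point.
Start: joints at [1.314, 0.689, -0.195, 1.565, 0.157, 0.902, -0.215], TCP at [0.179, -0.599, 0.258] pointing down, gripper open.
Joint ranges: [-3.01, 3.01], [-0.46, 2.08], [-1.47, 1.51], [0.13, 2.56], [-1, 4.14], [0.04, 2.09], [-2.66, 2.66]. Speed limits (rad/s): [2.57, 2.57, 3.14, 3.14, 3.14, 3.14, 3.14].

INTERFACE

Orientations are given as a unit quaternion [x, y, z, w].
In Python, from plant import r, cams, models gives the robot as it stands. The module is installed in compiled form; this text tells all that it offers.
- The arm moves only by the tool jog_arm, never from a script. Its arguments are lists of equal length, an entry for each row: "turn": the turn, a rotation vector about the tool's x, y, z in rad, a list of three; "translation": the shift along the tool's x, y, z in m, a list of three; "grip": the closure, from 0 (fully open) to 1 (shut). In form: {"turn": [[ax, ay, az], ...], "translation": [[tx, ty, tz], ...], "grip": [grip, ...]}. A call has 1 to 20 rows; each row is the pose to reach, as a shift and turn from the pose commanded when the call began, along the tool's axes at that moment; what a row does not reach only later rows make up. A row lasts 1/8 s, in which the tool goes at most 62.5 mm and 10.7 degrees, less where a joint would pass 70% of its speed; a pose out of reach is approached as far as the arm can. A call with a gripper value outside its range is refused whole. The fingers move at their own pace and stop on an object; "force" is the grip in N (left out, the last holds). Time passes only in rows, so rows that repeat a pose let the fingers close. It gives the time, the measured TCP pose, the force, the opening and the grip force at its end, in the units of the state.
- r.get_state(): the state, without advancing time (a new reading comes with each control period).
- cams.snapshot(name): name is "scene" or "side" or "wrist"; returns the picture (400x640x3 uint8, red, green, blue); there is no depth.
- cams.camera_params(name): a dict with "fx", "fy", "cx", "cy" (pixels), "eye" and "orientation" of the camera in the world. Camera axes: x right, y up, looking along -z (the intrinsics and any distortion apply to the point x, -y, -z); pixel columns grow to the right and rows downward; lengths in m; the calibration is good to about 2 mm. A picture is of the moment at which its call begins: read the wrist's pose just before it. camera_params takes no time and is no camera call; for the wrist camera it gives the pose at the moment of the call.
- r.finish_job(): hands the job in; it is judged then, once.
Trained networks look in the newest picture that a camera, given by its name, has taken for a name from the list of things; names that differ only in an ending like _2 or _b are one class to them, and where a whole thing is asked for, a point or a joint stands for the part that bears it (a point fixed in the world has none). Each returns a list of dicts, best first, with "p" (0 to 1); they miss things now and then, are a little off and sometimes report something else, mostly with a low value. They report only what shows in the picture. A call takes as long as a camera call. They do not tell look-alikes from the thing itself.
- models.find_in(camera, name): "position" ([x, y, z] in m, in world coordinates, good to about 4 mm: the middle of the surface that is visible of it).
- models.masks_of(camera, name): "pixels" (400x640 bool, what is visible of it).
- models.place_of(camera, name): "position" ([x, y, z] in m, in world coordinates, good to about 4 mm: a listed point, or the origin of a listed thing).
The state is a dict: "clock": time; "q": joint angles; "qd": joint speeds; "joint_torque": joint torques, N m; "tool_pos": TCP position; "eef_rot": TCP orientation; "contact_force": force on the tool from outside, world axes, zero at the start; "moment": the same for the moment, N m; "opening": opening from 0.0 (shut) to 1.0 (fully open); "finger_force": force on a finger pad.
Only numpy, scipy, OpenCV 4.12 (cv2) and the standard library are available. Lean on these libraries where they do the work, as an engineer would, in place of code of your own. Each camera call takes 0.05 s, during which the arm holds its last target. There are 200 camera calls.

## Working session

There is one attempt and no reset: what is moved stays moved. The work goes in short steps, Python scripts to look and compute and a tool call to move; the robot and the scene stay as the last step left them, time stands still between calls to the robot, and variables do not carry over. Pictures are saved under pics/ and viewed, at most 10 in all, crops included, and the job is handed in when it is done.

Besides the shell and the picture viewer there is one more tool, called after "Request:" by a JSON object that holds its "method" and its "body", one argument or row to a line. jog_arm: Moves the arm, as the interface text tells. Its arguments: {"type":"object","properties":{"turn":{"type":"array"},"translation":{"type":"array"},"grip":{"type":"array"},"force":{"type":"number"}},"required":["turn","translation","grip"]}

```bash
mkdir -p pics
cat > h.py <<'E'
import numpy as np, cv2
from scipy.spatial.transform import Rotation as R
from plant import r, cams, models
def snap(n,f=None):
    im=cams.snapshot(n)
    if f: cv2.imwrite('pics/'+f,im[:,:,::-1])
    return im
def ray(p,u,v):
    d=np.array([(u-p['cx'])/p['fx'],-(v-p['cy'])/p['fy'],-1.]); return np.array(p['eye']),R.from_quat(p['orientation']).apply(d)
def atz(p,u,v,z):
    e,d=ray(p,u,v); return e+d*(z-e[2])/d[2]
def proj(p,X):
    c=R.from_quat(p['orientation']).inv().apply(np.atleast_2d(X)-np.array(p['eye']))
    return np.c_[p['cx']+p['fx']*c[:,0]/-c[:,2],p['cy']-p['fy']*c[:,1]/-c[:,2]]
E
python3 - <<'E'
from h import *
np.set_printoptions(precision=4,suppress=True)
s=r.get_state();print(s['clock'],s['tool_pos'],s['eef_rot'],s['opening'])
for c in ['scene','side']:
    snap(c,c+'0.png'); print(c,cams.camera_params(c))
    for n in ['red_band','red_tip','tube_red','socket','socket_mouth','punch_top','rack_a','tube_blue']:
        print(n,[(np.round(d['position'],3).tolist(),round(d['p'],2)) for d in models.place_of(c,n)[:4]])
E
```

```text
0.0 [ 0.179  -0.5982  0.2569] [ 0.9894  0.145  -0.0002 -0.0009] 0.9996901830973398
scene {'fx': 447.5022123556302, 'fy': 447.5022123556302, 'cx': 320.0606435688335, 'cy': 193.09892056880412, 'eye': array([ 1.2841, -0.5555,  1.1497]), 'orientation': array([0.3226, 0.1736, 0.4563, 0.8109])}
red_band [([0.434, -0.24, 0.051], 0.65)]
red_tip [([0.44, -0.165, 0.046], 0.57)]
tube_red [([0.432, -0.254, 0.044], 0.75)]
socket [([0.472, 0.236, 0.0], 0.95), ([0.259, -0.238, 0.003], 0.74)]
socket_mouth [([0.184, 0.261, 0.077], 0.79), ([0.473, 0.179, 0.078], 0.77), ([0.266, -0.297, 0.077], 0.68), ([0.361, -0.004, -0.001], 0.35)]
punch_top [([0.257, -0.255, 0.174], 0.58), ([0.182, 0.309, 0.168], 0.56), ([0.472, 0.225, 0.169], 0.55)]
rack_a [([0.634, -0.22, -0.003], 0.66), ([0.427, -0.249, -0.001], 0.64)]
tube_blue [([0.631, -0.229, 0.046], 0.68), ([0.349, 0.325, -0.004], 0.24), ([0.79, -0.169, 0.004], 0.24)]
side {'fx': 392.2928461551412, 'fy': 392.2928461551412, 'cx': 312.98618048653407, 'cy': 200.63223216810132, 'eye': array([ 0.3348, -0.6932,  0.8858]), 'orientation': array([ 0.3558, -0.0368, -0.1046,  0.928 ])}
red_band [([0.435, -0.238, 0.048], 0.74), ([0.634, -0.224, 0.005], 0.46)]
red_tip [([0.438, -0.165, 0.044], 0.68)]
tube_red [([0.437, -0.251, 0.051], 0.97), ([0.352, 0.319, -0.001], 0.75), ([0.789, -0.173, 0.002], 0.7), ([0.717, -0.362, -0.002], 0.23)]
socket [([0.26, -0.237, -0.002], 0.84), ([0.468, 0.236, 0.001], 0.77), ([0.632, -0.229, 0.049], 0.74), ([0.184, 0.321, -0.004], 0.59)]
socket_mouth [([0.476, 0.179, 0.078], 0.95), ([0.188, 0.269, 0.076], 0.82), ([0.262, -0.296, 0.078], 0.59)]
punch_top [([0.262, -0.251, 0.17], 0.68), ([0.183, 0.313, 0.167], 0.44)]
rack_a [([0.633, -0.226, 0.004], 0.95), ([0.433, -0.249, 0.002], 0.83)]
tube_blue [([0.63, -0.23, 0.05], 0.64), ([0.63, -0.226, 0.004], 0.62)]
```

View pics/scene0.png

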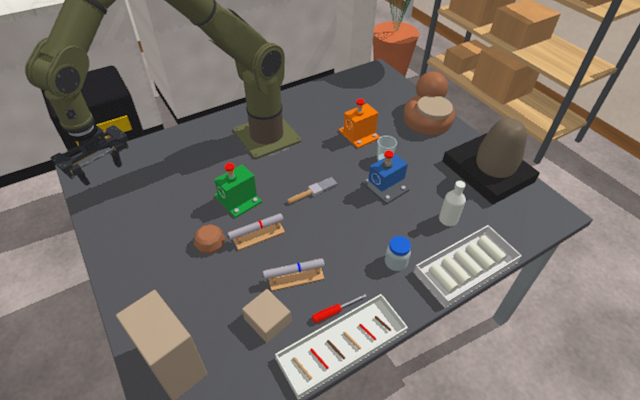

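View pics/side0.png

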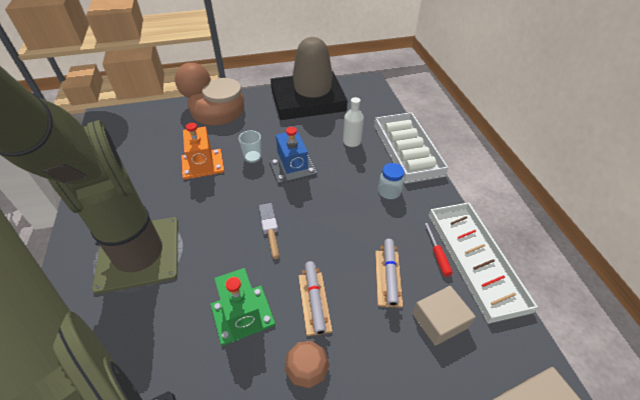

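The scene view shows the blue socket at about (388,175), bore facing −y, and the red tube at about (257,231). The side view shows the tube at (315,295) and the blue socket at (293,152). The networks agree with both. Green and orange are the decoys.

```bash
cat >> h.py <<'E'
np.set_printoptions(precision=4,suppress=True)
def plan(pos,az,pq=None):
    "shift and turn (tool axes) to the pose pos, pointing down with tool x at world angle az"
    s=r.get_state(); p,q=pq or (s['tool_pos'],s['eef_rot']); T=R.from_quat(q)
    x=np.array([np.cos(az),np.sin(az),0]); z=np.array([0,0,-1.]); G=R.from_matrix(np.c_[x,np.cross(z,x),z])
    print('turn',(T.inv()*G).as_rotvec().round(4).tolist(),'trans',T.inv().apply(np.array(pos)-p).round(4).tolist())
E
python3 -c "
from h import *
plan([.437,-.25,.25],np.pi/2)"
```

```text
turn [0.0001, 0.0001, -1.2799] trans [0.3469, -0.2602, 0.0077]
```

Request:
{"method": "jog_arm", "body": {
  "turn": [
    [0, 0, -1.28],
    [0, 0, -1.28],
    [0, 0, -1.28],
    [0, 0, -1.28],
    [0, 0, -1.28],
    [0, 0, -1.28],
    [0, 0, -1.28],
    [0, 0, -1.28],
    [0, 0, -1.28],
    [0, 0, -1.28],
    [0, 0, -1.28],
    [0, 0, -1.28]
  ],
  "translation": [
    [0.347, -0.26, 0.008],
    [0.347, -0.26, 0.008],
    [0.347, -0.26, 0.008],
    [0.347, -0.26, 0.008],
    [0.347, -0.26, 0.008],
    [0.347, -0.26, 0.008],
    [0.347, -0.26, 0.008],
    [0.347, -0.26, 0.008],
    [0.347, -0.26, 0.008],
    [0.347, -0.26, 0.008],
    [0.347, -0.26, 0.008],
    [0.347, -0.26, 0.008]
  ],
  "grip": [0, 0, 0, 0, 0, 0, 0, 0, 0, 0, 0, 0]
}}

```text
clock: 2.4
tool_pos: [0.4366, -0.2509, 0.2497]
eef_rot: [0.708, 0.707, -0.0, 0.0]
contact_force: [0.3, 0.1, -0.7]
opening: 1.001
finger_force: 0.0
```

Run:
```python
from h import *
s=r.get_state(); print(s['clock'],s['tool_pos'],R.from_quat(s['eef_rot']).as_matrix())
p=cams.camera_params('wrist'); print(p)
snap('wrist','w1.png')
for n in ['red_band','red_tip','tube_red']: print(n,[(np.round(d['position'],4).tolist(),round(d['p'],2)) for d in models.place_of('wrist',n)[:2]])
m=models.masks_of('wrist','tube_red')
for d in m[:2]:
    k=d['pixels'].astype(np.uint8); (c,sz,a)=cv2.minAreaRect(cv2.findNonZero(k)); print(d['p'],k.sum(),c,sz,a)
```

```text
2.4 [ 0.4366 -0.2509  0.2497] [[ 0.0016  1.     -0.0002]
 [ 1.     -0.0016 -0.0003]
 [-0.0003 -0.0002 -1.    ]]
{'fx': 337.11718736576296, 'fy': 337.11718736576296, 'cx': 321.4495640844966, 'cy': 202.9303682864729, 'eye': array([ 0.4374, -0.1824,  0.3756]), 'orientation': array([-0.1341, -0.0002, -0.001 ,  0.991 ])}
red_band [([0.4332, -0.2412, 0.0509], 0.61)]
red_tip [([0.4412, -0.1645, 0.0505], 0.92)]
tube_red [([0.4304, -0.248, 0.0465], 0.69)]
0.73 4714 (317.7994689941406, 178.30709838867188) (27.715103149414062, 183.88864135742188) 4.085616588592529
```

View pics/w1.png

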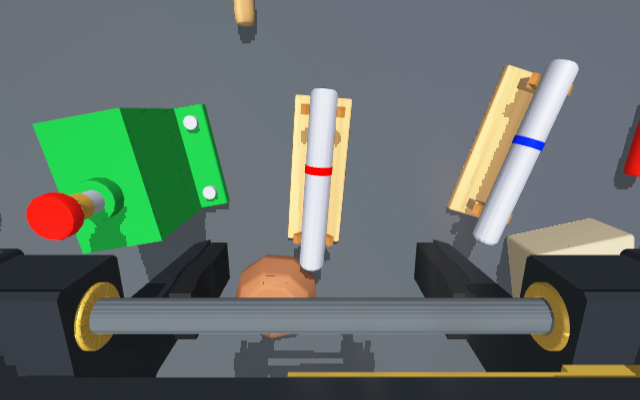

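The wrist view shows the red tube running from (323,92) to (311,268), with its band at (318,171). It lies at a slight angle. The fragment is below its rear end at (278,290).

```bash
cat >> h.py <<'E'
def tubeaxis(im,p,m,z,u=None):
    "centre-line of the mask rows intersected with the plane z: (mean, direction), and band centre from red pixels"
    v,uu=np.nonzero(m); P=[]
    for row in range(v.min()+14,v.max()-14):
        c=uu[v==row]
        if len(c)>10: P.append([(c.min()+c.max())/2,row])
    P=np.array(P); A=np.polyfit(P[:,1],P[:,0],1); P=np.c_[np.polyval(A,P[:,1]),P[:,1]]
    a=atz(p,*P[0],z); b=atz(p,*P[-1],z); d=(a-b)/np.linalg.norm(a-b)
    i=im.astype(int); red=(i[:,:,0]>150)&(i[:,:,1]<80)&(i[:,:,2]<80)&cv2.dilate(m.astype(np.uint8),np.ones((5,5))).astype(bool)
    rv,ru=np.nonzero(red); row=rv.mean(); band=atz(p,np.polyval(A,row),row,z+.013)  # band seen on the top of the tube
    return d,band,(np.polyval(A,row),row,len(rv))
E
python3 - <<'E'
from h import *
p=cams.camera_params('wrist'); im=snap('wrist'); m=models.masks_of('wrist','tube_red')[0]['pixels']
d,b,px=tubeaxis(im,p,m,.048); print(d,b,px, 'az',np.arctan2(d[1],d[0])-np.pi/2)
az=np.arctan2(d[1],d[0]); c=b-d*.037; c[2]=.048; print(c)
plan(c+[0,0,.08],az); plan(c,az)
print(r.get_state()['tool_pos'])
E
```

```text
[0.0792 0.9969 0.    ] [ 0.4343 -0.2376  0.061 ] (np.float64(317.5908846965427), np.float64(171.3939393939394), 198) az -0.07923293054805303
[ 0.4314 -0.2745  0.048 ]
turn [0.0001, 0.0001, 0.0793] trans [-0.0243, -0.0057, 0.1217]
turn [0.0001, 0.0001, 0.0793] trans [-0.0243, -0.0057, 0.2017]
[ 0.4371 -0.2502  0.2497]
```

Request:
{"method": "jog_arm", "body": {
  "turn": [
    [0, 0, 0.079],
    [0, 0, 0.079],
    [0, 0, 0.079],
    [0, 0, 0.079],
    [0, 0, 0.079],
    [0, 0, 0.079],
    [0, 0, 0.079],
    [0, 0, 0.079],
    [0, 0, 0.079],
    [0, 0, 0.079],
    [0, 0, 0.079],
    [0, 0, 0.079],
    [0, 0, 0.079]
  ],
  "translation": [
    [-0.024, -0.006, 0.05],
    [-0.024, -0.006, 0.1],
    [-0.024, -0.006, 0.13],
    [-0.024, -0.006, 0.16],
    [-0.024, -0.006, 0.18],
    [-0.024, -0.006, 0.195],
    [-0.024, -0.006, 0.201],
    [-0.024, -0.006, 0.201],
    [-0.024, -0.006, 0.201],
    [-0.024, -0.006, 0.201],
    [-0.024, -0.006, 0.201],
    [-0.024, -0.006, 0.201],
    [-0.024, -0.006, 0.201]
  ],
  "grip": [0, 0, 0, 0, 0, 0, 0, 0, 1, 1, 1, 1, 1],
  "force": 30
}}

```text
clock: 4.38
tool_pos: [0.4311, -0.2742, 0.0488]
eef_rot: [0.734, 0.679, -0.0, 0.0]
contact_force: [0.5, 0.1, 0.2]
opening: 0.455
finger_force: 0.0
```

Request:
{"method": "jog_arm", "body": {
  "turn": [
    [0, 0, 0],
    [0, 0, 0],
    [0, 0, 0],
    [0, 0, 0],
    [0, 0, 0]
  ],
  "translation": [
    [0, 0, 0],
    [0, 0, 0],
    [0, 0, 0],
    [0, 0, 0],
    [0, 0, 0]
  ],
  "grip": [1, 1, 1, 1, 1]
}}

```text
clock: 5.0
tool_pos: [0.4308, -0.2741, 0.0487]
eef_rot: [0.734, 0.679, -0.0, -0.0]
contact_force: [-0.7, 0.9, 0.6]
opening: 0.281
finger_force: 29.5
```

Run:
```python
from h import *
plan([.385,.11,.30],np.pi/2)
s=r.get_state(); T=R.from_quat(s['eef_rot']); print(T.inv().apply(np.array([.431,-.274,.30])-s['tool_pos']))
```

```text
turn [-0.0007, -0.0, -0.079] trans [0.3793, -0.0761, -0.2513]
[ 0.0002  0.     -0.2513]
```

Request:
{"method": "jog_arm", "body": {
  "turn": [
    [0, 0, 0],
    [0, 0, 0],
    [0, 0, 0],
    [0, 0, 0],
    [0, 0, 0],
    [0, 0, -0.079],
    [0, 0, -0.079],
    [0, 0, -0.079],
    [0, 0, -0.079],
    [0, 0, -0.079],
    [0, 0, -0.079],
    [0, 0, -0.079],
    [0, 0, -0.079],
    [0, 0, -0.079],
    [0, 0, -0.079],
    [0, 0, -0.079]
  ],
  "translation": [
    [0, 0, -0.02],
    [0, 0, -0.06],
    [0, 0, -0.11],
    [0, 0, -0.16],
    [0, 0, -0.21],
    [0.04, -0.01, -0.251],
    [0.09, -0.02, -0.251],
    [0.14, -0.03, -0.251],
    [0.19, -0.04, -0.251],
    [0.24, -0.05, -0.251],
    [0.29, -0.06, -0.251],
    [0.33, -0.07, -0.251],
    [0.36, -0.075, -0.251],
    [0.379, -0.076, -0.251],
    [0.379, -0.076, -0.251],
    [0.379, -0.076, -0.251]
  ],
  "grip": [1, 1, 1, 1, 1, 1, 1, 1, 1, 1, 1, 1, 1, 1, 1, 1]
}}

```text
clock: 7.0
tool_pos: [0.385, 0.1085, 0.2994]
eef_rot: [0.707, 0.707, -0.001, 0.0]
contact_force: [-0.1, -0.3, -2.6]
opening: 0.277
finger_force: 29.8
```

Run:
```python
from h import *
p=cams.camera_params('wrist'); im=snap('wrist','w2.png'); print(p['eye'],r.get_state()['clock'])
for n in ['red_band','red_tip','socket','socket_mouth','punch_top']: print(n,[(np.round(d['position'],4).tolist(),round(d['p'],2)) for d in models.place_of('wrist',n)[:2]])
hs=cv2.cvtColor(im,cv2.COLOR_RGB2HSV); k=((hs[:,:,0]>100)&(hs[:,:,0]<125)&(hs[:,:,1]>120)).astype(np.uint8)
n,l,st,c=cv2.connectedComponentsWithStats(k); print(st[st[:,4]>150])
```

```text
[0.3858 0.1771 0.4252] 7.05
red_band [([0.388, 0.1445, 0.3019], 0.72), ([0.386, 0.1309, 0.2997], 0.3)]
red_tip []
socket [([0.4695, 0.2334, -0.0004], 0.57), ([0.4702, 0.2252, 0.1681], 0.35)]
socket_mouth [([0.4703, 0.1786, 0.0751], 0.88), ([0.1864, 0.2675, 0.0759], 0.65)]
punch_top [([0.4672, 0.2245, 0.1699], 0.74)]
[[     0      0    640    400 247788]
 [   365      0     96    112   7527]
 [   621    190     19     50    685]]
```

View pics/w2.png

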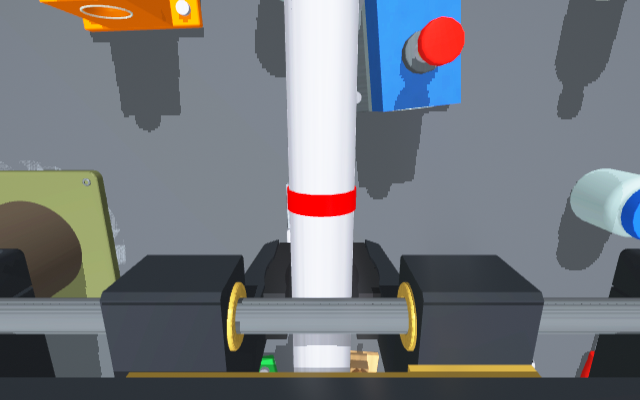

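The wrist view shows the held tube, centre column about 321, with its band at (321,202). The blue socket's front top edge runs from (383,110) to (461,103), and the cap is at (441,41). Next I'll measure those edges to a pixel.

Run:
```python
from h import *
p=cams.camera_params('wrist'); im=cv2.imread('pics/w2.png')[:,:,::-1]; i=im.astype(int)
print([tuple(im[60,u]) for u in (366,370,376,384,395,458)])
for v in (5,20,60,90): print(v,[(u,i[v,u].tolist()) for u in range(362,384,3)])
blue=(i[:,:,2]-i[:,:,0]>60)
top=blue&(i[:,:,2]>200); v,u=np.nonzero(top); print('top px',len(v),u.min(),u.max(),v.max())
# front edge
F=np.array([[c,np.nonzero(top[:,c])[0].max()+.5] for c in range(390,456,3)]); a=np.polyfit(F[:,0],F[:,1],1)
rr=[q for q in range(5,100,4)]; Rt=np.array([[np.nonzero(top[q])[0].max()+.5,q] for q in rr]); Lf=np.array([[np.nonzero(top[q])[0].min()-.5,q] for q in rr])
print(Rt[:,0],Lf[:,0])
W=lambda P:np.array([atz(p,*x,.110)[:2] for x in P])
f=W([[390,np.polyval(a,390)],[456,np.polyval(a,456)]]); print('front',f,'dir',np.arctan2(*(f[1]-f[0])[::-1]))
for n,Q in(('R',Rt),('L',Lf)):
    b=np.polyfit(Q[:,1],np.array(Q[:,0]),1); w=W([[np.polyval(b,5),5],[np.polyval(b,100),100]]);print(n,w,'yaw from +y',np.arctan2(w[0,0]-w[1,0],w[0,1]-w[1,1]))
# cap
red=(i[:,:,0]>200)&(i[:,:,1]<60)&(i[:,:,2]<60); l=cv2.connectedComponentsWithStats(red.astype(np.uint8)); print(l[2][1:],l[3][1:])
g=[(q,np.nonzero(((i[q,250:362].max(1)-i[q,250:362].min(1))<40)&(i[q,250:362,0]>150))[0]+250) for q in range(10,180,15)]
print([(q,x.min(),x.max()) for q,x in g if len(x)])
c=l[3][1:]
for x in c: print(atz(p,*x,.168), atz(p,*x,.2994+.013))
```

```text
[(np.uint8(114), np.uint8(129), np.uint8(132)), (np.uint8(31), np.uint8(73), np.uint8(138)), (np.uint8(31), np.uint8(73), np.uint8(137)), (np.uint8(63), np.uint8(162), np.uint8(249)), (np.uint8(63), np.uint8(162), np.uint8(248)), (np.uint8(62), np.uint8(159), np.uint8(247))]
5 [(362, [117, 129, 135]), (365, [31, 72, 138]), (368, [32, 76, 139]), (371, [31, 74, 138]), (374, [31, 75, 140]), (377, [63, 164, 249]), (380, [62, 162, 248]), (383, [62, 162, 248])]
20 [(362, [101, 113, 116]), (365, [110, 126, 132]), (368, [31, 75, 138]), (371, [32, 74, 138]), (374, [31, 75, 141]), (377, [36, 88, 166]), (380, [62, 161, 248]), (383, [63, 161, 249])]
60 [(362, [87, 95, 101]), (365, [108, 122, 126]), (368, [91, 114, 134]), (371, [30, 74, 137]), (374, [32, 74, 138]), (377, [31, 73, 139]), (380, [57, 140, 237]), (383, [63, 162, 249])]
90 [(362, [89, 97, 103]), (365, [89, 98, 103]), (368, [110, 126, 128]), (371, [33, 74, 139]), (374, [30, 74, 138]), (377, [30, 72, 135]), (380, [31, 74, 138]), (383, [60, 158, 247])]
top px 5320 377 639 237
[460.5 460.5 460.5 460.5 460.5 425.5 421.5 413.5 408.5 404.5 4
[... 563 characters left out ...]
0.4006]
 [321.2782 203.5869]
 [592.0588 353.5882]
 [588.0513 369.7179]]
[(10, np.int64(285), np.int64(358)), (25, np.int64(285), np.int64(357)), (40, np.int64(285), np.int64(357)), (55, np.int64(286), np.int64(357)), (70, np.int64(286), np.int64(356)), (85, np.int64(286), np.int64(356)), (100, np.int64(287), np.int64(360)), (115, np.int64(287), np.int64(355)), (130, np.int64(288), np.int64(355)), (145, np.int64(288), np.int64(354)), (160, np.int64(288), np.int64(354)), (175, np.int64(289), np.int64(354))]
[0.4704 0.2243 0.168 ] [0.4231 0.198  0.3124]
[0.386  0.1059 0.168 ] [0.386  0.146  0.3124]
[ 0.6306 -0.0353  0.168 ] [0.4935 0.084  0.3124]
[ 0.6307 -0.0528  0.168 ] [0.4935 0.0763 0.3124]
```

Run:
```python
from h import *
p=cams.camera_params('wrist'); im=cv2.imread('pics/w2.png')[:,:,::-1]; i=im.astype(int)
top=(i[:,:,2]-i[:,:,0]>60)&(i[:,:,2]>200); top[125:]=0
F=np.array([[c,np.nonzero(top[:,c])[0].max()+.5] for c in range(388,458,3)]); print(F[:,1]); a=np.polyfit(F[:,0],F[:,1],1)
W=lambda P:np.array([atz(p,*x,.110)[:2] for x in P])
f=W([[382,np.polyval(a,382)],[461,np.polyval(a,461)]]); print(f,np.linalg.norm(f[1]-f[0]),'dir',np.arctan2(*(f[1]-f[0])[::-1]))
w=W([[460.7,5],[460.7,100]]);print(w,np.arctan2(w[1,0]-w[0,0],w[0,1]-w[1,1]))
# tube axis in hand: edge midlines at z .2994
A=atz(p,(285+358)/2,10,.3);B=atz(p,(289+354)/2,175,.3);print('tube',A,B,np.arctan2(B[0]-A[0],A[1]-B[1]),r.get_state()['tool_pos'])
```

```text
[110.5 110.5 105.5  96.5  90.5  87.5 108.5 108.5  34.5 107.5 107.5  29.5
 106.5 106.5 106.5 105.5 105.5 104.5 104.5 104.5 103.5 103.5 103.5 102.5]
[[0.4403 0.191 ]
 [0.5114 0.1843]] 0.07149166442765965 dir -0.09409044882263196
[[0.5028 0.2619]
 [0.511  0.1859]] 0.10791433492937144
tube [0.3862 0.2096 0.3   ] [0.3861 0.1538 0.3   ] -0.0014547578477446825 [0.3853 0.109  0.2997]
```

Run:
```python
from h import *
p=cams.camera_params('side'); print('bottle',atz(p,353,140,0),'beaker',atz(p,252,158,0),'jar',atz(p,391,193,0))
az=np.pi/2+.107; d=np.array([np.cos(az),np.sin(az),0]); m=np.array([.4757,.180,.0757])-.0008*np.array([d[1],-d[0],0])
pre=m-.145*d; print(pre)
plan(pre+[0,0,.224],az-.0015); plan(pre,az-.0015)
```

```text
bottle [0.7051 0.3316 0.    ] beaker [0.3472 0.3182 0.    ] jar [0.746  0.0602 0.    ]
[0.4904 0.0357 0.0757]
turn [-0.0001, 0.0003, -0.1067] trans [-0.0731, 0.1052, -0.0]
turn [-0.0001, 0.0003, -0.1067] trans [-0.0731, 0.1052, 0.224]
```

Request:
{"method": "jog_arm", "body": {
  "turn": [
    [0, 0, -0.107],
    [0, 0, -0.107],
    [0, 0, -0.107],
    [0, 0, -0.107],
    [0, 0, -0.107],
    [0, 0, -0.107],
    [0, 0, -0.107],
    [0, 0, -0.107],
    [0, 0, -0.107],
    [0, 0, -0.107],
    [0, 0, -0.107],
    [0, 0, -0.107]
  ],
  "translation": [
    [-0.03, 0.04, 0],
    [-0.06, 0.08, 0],
    [-0.073, 0.105, 0],
    [-0.073, 0.105, 0.02],
    [-0.073, 0.105, 0.06],
    [-0.073, 0.105, 0.11],
    [-0.073, 0.105, 0.16],
    [-0.073, 0.105, 0.2],
    [-0.073, 0.105, 0.22],
    [-0.073, 0.105, 0.224],
    [-0.073, 0.105, 0.224],
    [-0.073, 0.105, 0.224]
  ],
  "grip": [1, 1, 1, 1, 1, 1, 1, 1, 1, 1, 1, 1]
}}

```text
clock: 8.8
tool_pos: [0.491, 0.0366, 0.0766]
eef_rot: [0.668, 0.744, 0.001, 0.001]
contact_force: [-0.8, 0.2, -2.5]
opening: 0.278
finger_force: 29.8
```

Run:
```python
from h import *
az=np.pi/2+.107; d=np.array([np.cos(az),np.sin(az),0]); m=np.array([.4757,.180,.0757])-.0008*np.array([d[1],-d[0],0])
for k in (.125,.107,.045,.037): plan(m-k*d,az-.0015)
im=snap('scene'); cv2.imwrite('pics/s2.png',cv2.resize(im[110:240,300:460,::-1],None,fx=4,fy=4,interpolation=cv2.INTER_CUBIC))
```

```text
turn [0.0019, -0.0002, 0.0011] trans [0.0192, -0.0007, 0.0009]
turn [0.0019, -0.0002, 0.0011] trans [0.0372, -0.0007, 0.0009]
turn [0.0019, -0.0002, 0.0011] trans [0.0992, -0.0007, 0.001]
turn [0.0019, -0.0002, 0.0011] trans [0.1072, -0.0007, 0.001]
```

View pics/s2.png

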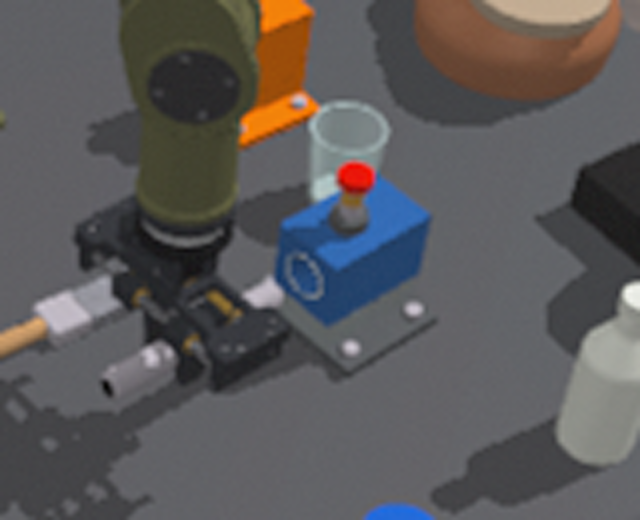

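The crop shows the tube tip at (265,290) pointing at the white ring around (303,273). They are aligned, so I'll insert slowly while watching the force.

Request:
{"method": "jog_arm", "body": {
  "turn": [
    [0, 0, 0],
    [0, 0, 0],
    [0, 0, 0],
    [0, 0, 0],
    [0, 0, 0],
    [0, 0, 0],
    [0, 0, 0],
    [0, 0, 0]
  ],
  "translation": [
    [0.01, -0.001, 0.001],
    [0.02, -0.001, 0.001],
    [0.028, -0.001, 0.001],
    [0.034, -0.001, 0.001],
    [0.038, -0.001, 0.001],
    [0.042, -0.001, 0.001],
    [0.046, -0.001, 0.001],
    [0.046, -0.001, 0.001]
  ],
  "grip": [1, 1, 1, 1, 1, 1, 1, 1]
}}

```text
clock: 9.85
tool_pos: [0.4845, 0.0829, 0.0748]
eef_rot: [0.668, 0.744, 0.0, -0.0]
contact_force: [0.9, 0.2, -2.0]
opening: 0.275
finger_force: 29.8
```

Request:
{"method": "jog_arm", "body": {
  "turn": [
    [0, 0, 0],
    [0, 0, 0],
    [0, 0, 0],
    [0, 0, 0],
    [0, 0, 0],
    [0, 0, 0],
    [0, 0, 0],
    [0, 0, 0]
  ],
  "translation": [
    [0.007, 0, 0],
    [0.014, 0, 0],
    [0.021, 0, 0],
    [0.028, 0, 0],
    [0.035, 0, 0],
    [0.042, 0, 0],
    [0.048, 0, 0],
    [0.048, 0, 0]
  ],
  "grip": [1, 1, 1, 1, 1, 1, 1, 1]
}}

```text
clock: 10.85
tool_pos: [0.4793, 0.1314, 0.0748]
eef_rot: [0.668, 0.744, 0.001, -0.0]
contact_force: [1.7, 1.8, -2.2]
opening: 0.282
finger_force: 29.7
```

Run:
```python
from h import *
s=r.get_state();print(s['tool_pos'],s['contact_force'],s['moment'])
az=np.pi/2+.107; d=np.array([np.cos(az),np.sin(az),0]); m=np.array([.4757,.180,.0757])-.0008*np.array([d[1],-d[0],0])
plan(m-.037*d,az-.0015)
p=cams.camera_params('wrist'); im=snap('wrist','w3.png')
i=im.astype(int); red=(i[:,:,0]>150)&(i[:,:,1]<60)&(i[:,:,2]<60); l=cv2.connectedComponentsWithStats(red.astype(np.uint8)); print(l[2][1:4],l[3][1:4])
```

```text
[0.4793 0.1314 0.0748] [ 1.719   1.7889 -2.193 ] [ 0.2341 -0.3485 -0.0815]
turn [0.0008, -0.0016, 0.0029] trans [0.0117, 0.0008, -0.0009]
[[ 253    0  158   32 3249]
 [ 287  187   70   30 1431]] [[331.0086  11.3746]
 [321.4927 204.0755]]
```

View pics/w3.png

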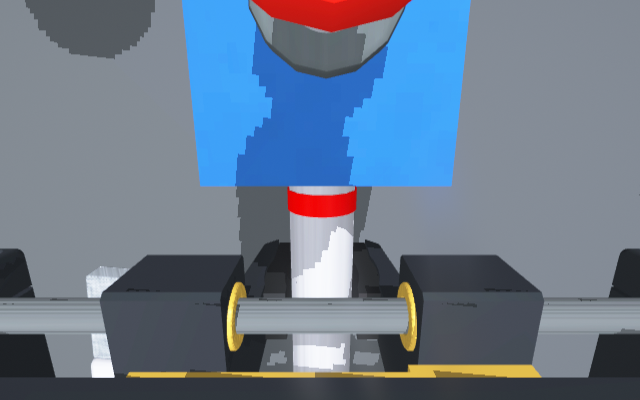

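Wrist view: the block's front top edge is at row 186 and the band is at (321,204), so the tube is in the bore and the band is still short of the face. Now I'll compute the gap.

Run:
```python
from h import *
p=cams.camera_params('wrist'); im=cv2.imread('pics/w3.png')[:,:,::-1]; i=im.astype(int)
az=np.pi/2+.107; d=np.array([np.cos(az),np.sin(az),0])
c=i[:,318:326].mean(1); red=np.nonzero((c[100:300,0]>130)&(c[100:300,1]<90)&(c[100:300,2]<90))[0]+100; 
top=(i[:,:,2]-i[:,:,0]>60); top[:100]=0
e=np.array([[u,np.nonzero(top[:,u])[0].max()+.5] for u in range(205,450,5)]); a=np.polyfit(e[:,0],e[:,1],1); print(red.min(),red.max(),a,np.median(e[:,1]))
R0=atz(p,321.5,red.min()-.5,.0743+.013);R1=atz(p,321.5,red.max()+.5,.0743+.013); f=atz(p,322,np.median(e[:,1]),.110)
print(R0@d,R1@d,f@d,'band width',(R0-R1)@d,'gap',(f-(R0+R1)/2)@d,f,(R0+R1)/2)
```

```text
196 216 [  0.0013 185.7214] 186.5
0.11902034331509923 0.1113857093830118 0.12725404718198244 band width 0.0076346339320874255 gap 0.012051020832926942 [0.475 0.179 0.11 ] [0.4762 0.167  0.0873]
```

Request:
{"method": "jog_arm", "body": {
  "turn": [
    [0, 0, 0],
    [0, 0, 0],
    [0, 0, 0],
    [0, 0, 0],
    [0, 0, 0]
  ],
  "translation": [
    [0.004, 0, 0],
    [0.008, 0, 0],
    [0.012, 0, 0],
    [0.012, 0, 0],
    [0.012, 0, 0]
  ],
  "grip": [1, 1, 1, 1, 1]
}}

```text
clock: 11.52
tool_pos: [0.478, 0.1426, 0.0747]
eef_rot: [0.668, 0.744, 0.001, -0.0]
contact_force: [2.5, 0.8, -1.2]
opening: 0.277
finger_force: 29.7
```

```bash
cat > gap.py <<'E'
from h import *
def gap(f):
    p=cams.camera_params('wrist'); i=snap('wrist',f).astype(int)
    az=np.pi/2+.107; d=np.array([np.cos(az),np.sin(az),0])
    c=i[:,316:328].mean(1); red=np.nonzero((c[130:300,0]>130)&(c[130:300,1]<90)&(c[130:300,2]<90))[0]+130
    top=(i[:,:,2]-i[:,:,0]>60); top[:100]=0
    e=np.median([np.nonzero(top[:,u])[0].max()+.5 for u in range(230,430,5) if top[:,u].any()])
    b=atz(p,322,red.max()+.5,.0743+.013)@d; f=atz(p,322,e,.110)@d
    print('rows',red.min(),red.max(),e,'band centre beyond face',b+.004-f)
gap('w4.png'); s=r.get_state(); print(s['tool_pos'],s['contact_force'])
E
python3 gap.py
```

```text
rows 130 132 224.5 band centre beyond face 0.02821306389746908
[0.478  0.1426 0.0747] [ 2.7136  0.9959 -2.4156]
```

View pics/w4.png

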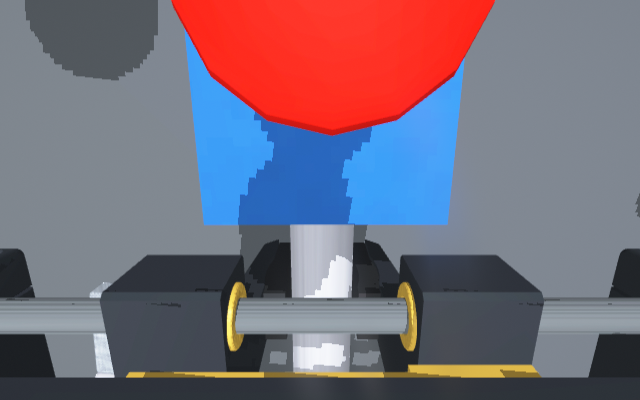

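The band is now hidden under the block's front edge at row 224. By measured travel it is within about 1 mm of the face, with no notable force. I'll release it and rise.

Request:
{"method": "jog_arm", "body": {
  "turn": [
    [0, 0, 0],
    [0, 0, 0],
    [0, 0, 0],
    [0, 0, 0],
    [0, 0, 0],
    [0, 0, 0],
    [0, 0, 0],
    [0, 0, 0],
    [0, 0, 0],
    [0, 0, 0],
    [0, 0, 0],
    [0, 0, 0],
    [0, 0, 0],
    [0, 0, 0],
    [0, 0, 0]
  ],
  "translation": [
    [0, 0, 0],
    [0, 0, 0],
    [0, 0, 0],
    [0, 0, 0],
    [0, 0, 0],
    [0, 0, 0],
    [0, 0, -0.02],
    [0, 0, -0.05],
    [0, 0, -0.09],
    [-0.02, 0, -0.13],
    [-0.04, 0, -0.17],
    [-0.06, 0, -0.2],
    [-0.06, 0, -0.2],
    [-0.06, 0, -0.2],
    [-0.06, 0, -0.2]
  ],
  "grip": [0, 0, 0, 0, 0, 0, 0, 0, 0, 0, 0, 0, 0, 0, 0]
}}

```text
clock: 13.45
tool_pos: [0.4835, 0.083, 0.2736]
eef_rot: [0.668, 0.744, -0.001, -0.001]
contact_force: [-0.1, 0.6, 0.2]
opening: 0.998
finger_force: 0.0
```

Run:
```python
from h import *
p=cams.camera_params('wrist'); i=snap('wrist','w5.png').astype(int)
for n in ['red_band','tube_red','punch_top']: print(n,[(np.round(d['position'],4).tolist(),round(d['p'],2)) for d in models.place_of('wrist',n)[:2]])
red=(i[:,:,0]>150)&(i[:,:,1]<60)&(i[:,:,2]<60); l=cv2.connectedComponentsWithStats(red.astype(np.uint8)); print(l[2][1:6],l[3][1:6])
az=np.pi/2+.107; plan([.4707,.2245,.29],az); plan([.4707,.2245,.20],az)
```

```text
red_band []
tube_red [([0.4767, 0.1666, 0.0764], 0.94)]
punch_top []
[[303   0  45  18 584]
 [310  78  30   6 173]] [[325.1473   6.7757]
 [324.2486  80.4855]]
turn [-0.0012, -0.0001, 0.0011] trans [0.1424, 0.0021, -0.0159]
turn [-0.0012, -0.0001, 0.0011] trans [0.1424, 0.0022, 0.0741]
```

View pics/w5.png

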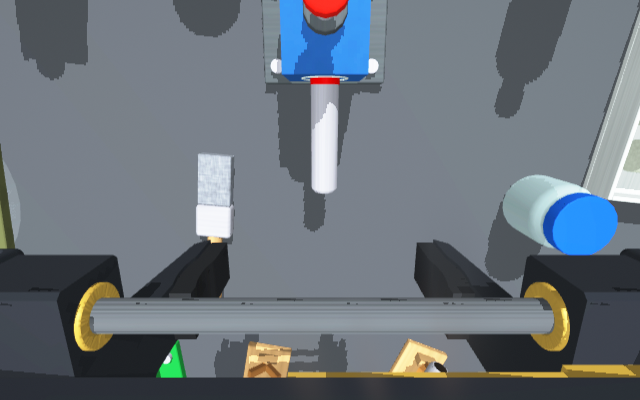

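The wrist view shows the tube lying in the bore, with the red band half showing at the ring, (324,80). I'll check the depth once, then go to the punch.

Run:
```python
from h import *
p=cams.camera_params('wrist'); i=cv2.imread('pics/w5.png')[:,:,::-1].astype(int)
az=np.pi/2+.107; d=np.array([np.cos(az),np.sin(az),0])
print([(v,i[v,324].tolist()) for v in range(70,90)])
e=atz(p,324,83.5,.087); t=atz(p,324,191.5,.075)
print('band rear vs mouth',(e-np.array([.4753,.1797,0]))@d,'tube rear end', (t-np.array([.4753,.1797,0]))@d)
```

```text
[(70, [38, 99, 181]), (71, [39, 99, 181]), (72, [38, 99, 181]), (73, [36, 94, 173]), (74, [32, 80, 147]), (75, [103, 135, 169]), (76, [196, 175, 183]), (77, [233, 117, 113]), (78, [237, 10, 11]), (79, [238, 11, 12]), (80, [237, 9, 11]), (81, [238, 9, 11]), (82, [238, 11, 11]), (83, [233, 41, 43]), (84, [205, 144, 156]), (85, [180, 183, 196]), (86, [179, 183, 196]), (87, [181, 184, 197]), (88, [182, 185, 196]), (89, [182, 185, 196])]
band rear vs mouth -0.006524188128676201 tube rear end -0.1067682402576661
```

The band's centre is roughly 1–2.5 mm outside the face, within the 5 mm tolerance. Next, shut the fingers and go above the punch cap.

Request:
{"method": "jog_arm", "body": {
  "turn": [
    [0, 0, 0],
    [0, 0, 0],
    [0, 0, 0],
    [0, 0, 0],
    [0, 0, 0],
    [0, 0, 0],
    [0, 0, 0],
    [0, 0, 0],
    [0, 0, 0],
    [0, 0, 0],
    [0, 0, 0],
    [0, 0, 0],
    [0, 0, 0],
    [0, 0, 0]
  ],
  "translation": [
    [0.03, 0, -0.016],
    [0.07, 0.002, -0.016],
    [0.11, 0.002, -0.016],
    [0.142, 0.002, -0.016],
    [0.142, 0.002, -0.016],
    [0.142, 0.002, -0.016],
    [0.142, 0.002, -0.016],
    [0.142, 0.002, 0.02],
    [0.142, 0.002, 0.05],
    [0.142, 0.002, 0.07],
    [0.142, 0.002, 0.074],
    [0.142, 0.002, 0.074],
    [0.142, 0.002, 0.074],
    [0.142, 0.002, 0.074]
  ],
  "grip": [1, 1, 1, 1, 1, 1, 1, 1, 1, 1, 1, 1, 1, 1]
}}

```text
clock: 15.4
tool_pos: [0.4716, 0.2238, 0.2014]
eef_rot: [0.668, 0.744, 0.001, 0.0]
contact_force: [0.6, -0.4, 0.2]
opening: 0.006
finger_force: 0.0
```

Run:
```python
from h import *
plan([.4707,.2245,.187],np.pi/2+.107); plan([.4707,.2245,.176],np.pi/2+.107)
im=snap('scene'); cv2.imwrite('pics/s3.png',cv2.resize(im[110:240,300:460,::-1],None,fx=4,fy=4,interpolation=cv2.INTER_CUBIC))
```

```text
turn [0.0014, -0.0004, -0.0002] trans [0.0008, -0.0008, 0.0144]
turn [0.0014, -0.0004, -0.0002] trans [0.0008, -0.0008, 0.0254]
```

View pics/s3.png

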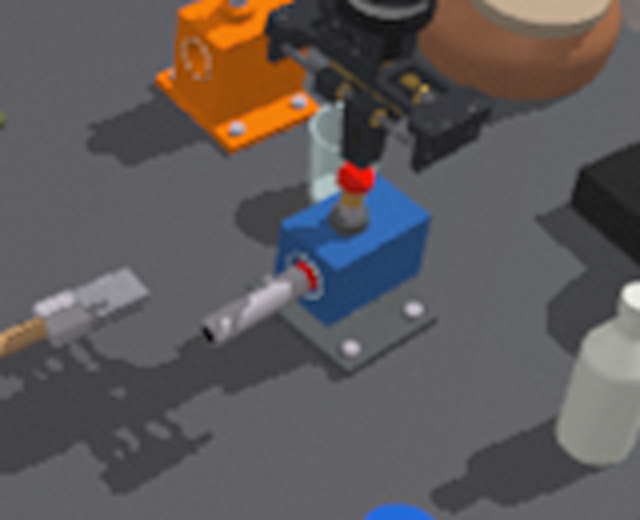

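The crop shows the closed fingers just above the red cap at (355,175), and the tube in the bore with its band at the ring at (307,275). Now press in steps.

Request:
{"method": "jog_arm", "body": {
  "turn": [
    [0, 0, 0],
    [0, 0, 0],
    [0, 0, 0],
    [0, 0, 0],
    [0, 0, 0],
    [0, 0, 0],
    [0, 0, 0],
    [0, 0, 0]
  ],
  "translation": [
    [0.001, -0.001, 0.008],
    [0.001, -0.001, 0.014],
    [0.001, -0.001, 0.017],
    [0.001, -0.001, 0.02],
    [0.001, -0.001, 0.023],
    [0.001, -0.001, 0.026],
    [0.001, -0.001, 0.026],
    [0.001, -0.001, 0.026]
  ],
  "grip": [1, 1, 1, 1, 1, 1, 1, 1]
}}

```text
clock: 16.45
tool_pos: [0.4698, 0.2248, 0.1763]
eef_rot: [0.668, 0.744, 0.0, 0.001]
contact_force: [-4.7, -2.1, 19.8]
opening: 0.003
finger_force: 10.0
```

Request:
{"method": "jog_arm", "body": {
  "turn": [
    [0, 0, 0],
    [0, 0, 0],
    [0, 0, 0],
    [0, 0, 0],
    [0, 0, 0],
    [0, 0, 0],
    [0, 0, 0],
    [0, 0, 0],
    [0, 0, 0],
    [0, 0, 0]
  ],
  "translation": [
    [0, 0, 0.001],
    [0, 0, 0.001],
    [0, 0, -0.005],
    [0, 0, -0.012],
    [0, 0, -0.03],
    [0, 0, -0.07],
    [0, 0, -0.1],
    [0, 0, -0.1],
    [0, 0, -0.1],
    [0, 0, -0.1]
  ],
  "grip": [1, 1, 1, 1, 1, 1, 1, 1, 1, 1]
}}

```text
clock: 17.7
tool_pos: [0.4694, 0.224, 0.2733]
eef_rot: [0.668, 0.744, -0.001, -0.0]
contact_force: [0.5, 0.2, 0.3]
opening: 0.001
finger_force: 0.0
```

Run:
```python
from h import *
s=r.get_state();print(s['clock'],s['tool_pos'],s['contact_force'])
im=snap('scene'); cv2.imwrite('pics/s4.png',cv2.resize(im[110:240,300:460,::-1],None,fx=4,fy=4,interpolation=cv2.INTER_CUBIC))
a=cv2.imread('pics/s3.png')
for f in ('s3','s4'):
    h=cv2.imread(f'pics/{f}.png').astype(int); red=(h[:,:,2]>170)&(h[:,:,1]<70)&(h[:,:,0]<70); l=cv2.connectedComponentsWithStats(red.astype(np.uint8)); print(f,l[2][1:],l[3][1:])
```

```text
17.7 [0.4694 0.224  0.2733] [0.5286 0.1513 0.2746]
s3 [[341 163  32  25 443]
 [301 265   6   5  20]] [[358.228  174.9684]
 [303.35   266.9   ]]
s4 [[339 163  34  25 691]
 [301 265   6   4  15]] [[355.9682 175.2967]
 [303.1333 266.9333]]
```

View pics/s4.png

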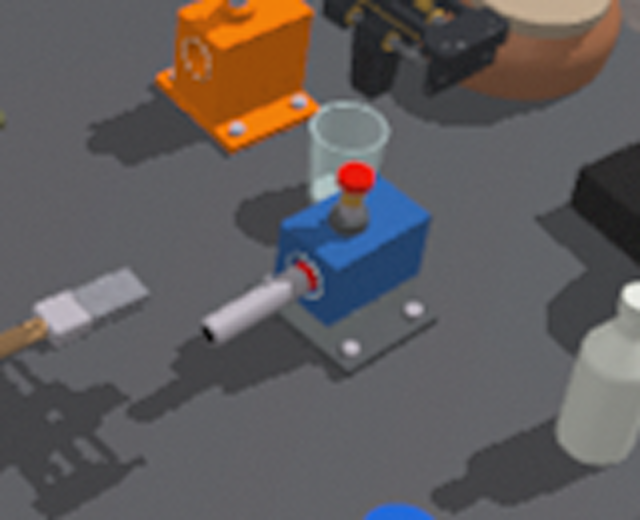

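The cap is back up at (355,176), the tube hasn't moved (band at (305,272)), and the arm is clear. Handing in.

```bash
python3 -c "
from plant import r
print(r.finish_job())"
```

```text
the job is handed in; nothing more can be done
None
```

I handed the job in: the red tube is in the blue socket, released, with its band about 1–2.5 mm short of the face (limit 5 mm); I pressed the punch to its stop (about 20 N at 10.7 mm) and it is back up, but the judge gave no verdict.

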